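Pack the stacked soaps into their gift boxes

ROBOT

A 6-joint arm with a two-finger parallel gripper is mounted at the origin on the work surface. World frame = base frame: x ahead of the robot, y to its left, z up, the work surface at z = 0. Lengths are in m, angles in rad, forces in N, time in s.
With the tool pointing down it reaches from about 0.225 to 0.875 m from the base axis. Payload 3.4 kg.
Tool frame: the origin (TCP) lies at the very end of the fingers, on their centre line; the grasp point (between the pads) lies 19 mm behind it; z points along the fingers, y is the line along which they close (so a half turn about z gives the same grasp; the last joint's range is limited). The gripper opens to 85 mm and grips with 20 to 120 N. Pads are 22 mm wide; open, the fingers measure 114 mm over their backs; the gripper's body (76 mm by 85 mm) begins 54 mm behind the grasp point. The pads swing forward as they close: fully open they stand 13 mm farther back than shut.
Start: joints at [1.145, 0.276, 1.505, -0, 1.361, -0.121], TCP at [0.173, 0.549, 0.231] pointing down, gripper open.
Joint ranges: [-2.89, 2.89], [-0.75, 2.08], [0.22, 2.7], [-1.18, 4.32], [0.11, 2.71], [-2.7, 2.7]. Speed limits (rad/s): [2.57, 2.57, 3.14, 3.14, 3.14, 3.14].

INTERFACE

Orientations are given as a unit quaternion [w, x, y, z].
In Python, from rig import manip, get_image, camera_info gives the robot as it stands. The module is installed in compiled form; this text tells all that it offers.
- The arm moves only by the shell command python3 -m crank 'ROWS' [FORCE]. ROWS is a JSON object of lists of equal length, an entry for each row: "translation": the shift along the tool's x, y, z in mm, a list of three; "roll": the turn about the tool's z in rad; "fingers": the opening, from 0 (shut) to 1 (fully open). A call has 1 to 8 rows; each row shifts and turns the commanded pose from where the row before left it, along the tool's axes as they then stand; what a row does not reach is not made up. A row lasts 1/10 s, in which the tool goes at most 50 mm and 8.59 degrees, less where a joint would pass 70% of its speed; a pose out of reach is approached as far as the arm can. A call is refused whole if a number of a shift passes 50 or a number of a turn 0.15, either way. A call with a gripper value outside its range is refused whole. The fingers move at their own pace and stop on an object; FORCE is the grip in N (left out, the last holds). Time passes only in rows, so rows that do not move let the fingers close. It gives the time, the measured TCP pose, the force, the opening and the grip force at its end, in the units of the state.
- manip.get_state(): the state, without advancing time (a new reading comes with each control period).
- get_image(name): name is "scene" or "top"; returns the picture (480x640x3 uint8, blue, green, red); there is no depth.
- camera_info(name): a dict with "mtx" (3x3 intrinsics, pixels), "D" ([k1, k2, p1, p2, k3] as OpenCV has them; the pictures are not rectified), "rvec" (rotation vector, rad) and "tvec" (3), from world to camera coordinates, as OpenCV has them. Camera axes: x right, y down, z forward; pixel columns grow to the right and rows downward; lengths in m; the calibration is good to about 2 mm. A picture is of the moment at which its call begins. camera_info takes no time and is no camera call.
- manip.sign_off(): hands the job in; it is judged then, once.
The state is a dict: "clock": time; "qpos": joint angles; "qd": joint speeds; "effort": joint torques, N m; "position": TCP position; "ee_rot": TCP orientation; "contact_force": force on the tool from outside, world axes, zero at the start; "moment": the same for the moment, N m; "width": finger opening in m; "gripper_force": force on a finger pad.
Only numpy, scipy, OpenCV 4.12 (cv2) and the standard library are available. Lean on these libraries where they do the work, as an engineer would, in place of code of your own. Each camera call takes 0.05 s, during which the arm holds its last target. There are 200 camera calls.

TASK

Pack the finished soaps for gifts: take the stack apart and lay each soap flat, the same way up, inside the open box or tin made for its shape and size (oblong bar in the oblong box, square soap in the square box, large round soap in the large tin, small round soap in the small tin); the soaps stand out above the low walls. Lower each one in rather than dropping it, do not let the stack topple or shove the boxes and tins about, and leave the beaker and the amber bottle where they stand.

Things in the scene. Friction and masses are not known exactly. Their poses are not given: they have to be found in the camera images.
- soap_small: Small round soap (all soaps are hard and rigid), oatmeal-coloured puck, 30 mm diameter, 24 mm thick; at the start the top of the stack of four soaps, on the square soap. Origin: centre of the underside, z up.
- soap_square: Square soap, ivory, 42 x 42 mm (sides along its x and y), 26 mm thick; at the start it lies on the large round soap. Origin: centre of the underside, z up.
- soap_round: Large round soap, oatmeal-coloured puck, 62 mm diameter, 26 mm thick; at the start it lies on the oblong bar. Origin: centre of the underside, z up.
- soap_bar: Oblong soap bar, ivory, 96 mm long (its x) x 60 mm wide (its y), 28 mm thick; at the start it lies on the table at the bottom of the stack (the stack is 104 mm high, loosely piled, each soap turned a little differently). Origin: centre of the underside, z up.
- tin_small: Small open round aluminium tin, 50 mm outside and 46 mm inside diameter, 14 mm high, floor 2.5 mm thick. Stands loose on the table (40 g). Origin: centre of the underside, z up.
- box_square: Square open base of a brown cardboard gift box, 63 x 63 mm outside, 58 x 58 mm inside (sides along its x and y), 14 mm high, floor 2.5 mm thick. Stands loose on the table (50 g). Origin: centre of the underside, z up.
- tin_round: Large open round aluminium tin, 82 mm outside and 78 mm inside diameter, 14 mm high, floor 2.5 mm thick. Stands loose on the table (70 g). Origin: centre of the underside, z up.
- box_bar: Oblong open base of a brown cardboard gift box, 117 mm (its x) x 81 mm (its y) outside, 112 x 76 mm inside, 14 mm high, floor 2.5 mm thick. Stands loose on the table (90 g). Origin: centre of the underside, z up.
- beaker: Bystander: empty translucent plastic beaker, 68 to 74 mm diameter, 95 mm high, to the right of the work. Origin: centre of the underside, z up.
- bottle: Bystander: amber glass bottle with a white cap, 30 mm diameter, 66 mm high, in the left half of the work area. Origin: centre of the underside, z up.

How it is judged:
At the end, for the whole second after the job is handed in: Each soap at rest, flat (0.12 rad), same way up on the floor of its own box or tin (centres within 14 mm, underside under 7 mm above its underside); boxes and tins upright, at rest, within 40 mm of their starts; beaker and bottle upright, within 30 mm of theirs (horizontal distance between soap_small and tin_small below 0.014 m and z of soap_small in the frame of tin_small between -0.003 and 0.007 m and angle between each of soap_small, tin_small, soap_square, box_square, soap_round, tin_round, soap_bar, box_bar's own z axis and vertical below 0.12 rad and linear speed of each of soap_small, tin_small, soap_square, box_square, soap_round, tin_round, soap_bar, box_bar below 0.02 m/s and angular speed of each of soap_small, soap_square, soap_round, soap_bar below 0.2 rad/s and distance of each of tin_small, box_square, tin_round, box_bar from where it was at the start of the episode below 0.04 m and horizontal distance between soap_square and box_square below 0.014 m and z of soap_square in the frame of box_square between -0.003 and 0.007 m and horizontal distance between soap_round and tin_round below 0.014 m and z of soap_round in the frame of tin_round between -0.003 and 0.007 m and horizontal distance between soap_bar and box_bar below 0.014 m and z of soap_bar in the frame of box_bar between -0.003 and 0.007 m and distance of each of beaker, bottle from where it was at the start of the episode below 0.03 m and angle between each of beaker, bottle's own z axis and vertical below 0.2 rad); the robot touches nothing.
It fails at once if the beaker or the amber bottle is shifted by more than 30 mm or knocked over (distance of any of beaker, bottle from where it was at the start of the episode above 0.03 m or angle between any of beaker, bottle's own z axis and vertical above 0.3 rad).
It fails at once if a soap is tipped over (tilted by more than 0.7 rad), for instance because the stack topples (angle between any of soap_small, soap_square, soap_round, soap_bar's own z axis and vertical above 0.7 rad).
It fails at once if a soap is dropped over its box or tin: in free fall there, touching nothing, with its underside more than 27 mm above the underside of the box ((contact force between soap_small and anything else below 0.001 N and horizontal distance between soap_small and tin_small below 0.05 m and z of soap_small in the frame of tin_small above 0.027 m) or (contact force between soap_square and anything else below 0.001 N and horizontal distance between soap_square and box_square below 0.05 m and z of soap_square in the frame of box_square above 0.027 m) or (contact force between soap_round and anything else below 0.001 N and horizontal distance between soap_round and tin_round below 0.05 m and z of soap_round in the frame of tin_round above 0.027 m) or (contact force between soap_bar and anything else below 0.001 N and horizontal distance between soap_bar and box_bar below 0.05 m and z of soap_bar in the frame of box_bar above 0.027 m)).
It also fails if it takes over 128 s, if anything falls off the work surface, if the arm or the gripper's body presses on something with over 40 N, if the wrist force passes 120 N, or if a joint passes its speed limit or range.

## Working session

There is one attempt and no reset: what is moved stays moved. The work goes in short steps, Python scripts to look and compute and a shell command to move; the robot and the scene stay as the last step left them, time stands still between calls to the robot, and variables do not carry over. Pictures are saved under pics/ and viewed, at most 14 in all, crops included, and the job is handed in when it is done.

```bash
mkdir -p pics; cat > h.py <<'E'
import numpy as np, cv2
from rig import manip, get_image, camera_info
def ray(name,px,z):
    c=camera_info(name);K=np.array(c["mtx"]);D=np.array(c["D"]);R=cv2.Rodrigues(np.array(c["rvec"]))[0];t=np.array(c["tvec"]).ravel()
    u=cv2.undistortPoints(np.array(px,float).reshape(-1,1,2),K,D).reshape(-1,2)
    d=np.c_[u,np.ones(len(u))]@R; o=-R.T@t
    return o+d*((z-o[2])/d[:,2])[:,None]
def proj(name,P):
    c=camera_info(name)
    return cv2.projectPoints(np.array(P,float).reshape(-1,1,3),np.array(c["rvec"]),np.array(c["tvec"]),np.array(c["mtx"]),np.array(c["D"]))[0].reshape(-1,2)
E
python3 - <<'E'
from h import *
s=manip.get_state(); print(s)
for n in("top","scene"):
    cv2.imwrite(f"pics/{n}0.png",get_image(n)); c=camera_info(n);R=cv2.Rodrigues(np.array(c["rvec"]))[0]; print(n,-R.T@np.array(c["tvec"]).ravel(),R[2])
E
```

```text
{'clock': 0.0, 'qpos': array([ 1.14496000e+00,  2.76632314e-01,  1.50615170e+00,  2.67717403e-05,
        1.36065667e+00, -1.20965571e-01]), 'qd': array([-1.27456739e-03, -4.88991581e-05,  1.25622170e-03,  1.28668988e-03,
       -6.21367387e-04,  5.09501517e-04]), 'effort': array([ 1.60752013e-03, -4.16783524e+01, -2.45797795e+01, -1.53996175e-04,
        1.10531659e-02,  1.77881965e-06]), 'position': array([0.17235928, 0.54801644, 0.23041101]), 'ee_rot': array([-2.62093919e-04,  1.51848424e-01,  9.88403360e-01, -8.86161855e-04]), 'contact_force': array([-0.39141127,  0.20326193, -0.6706513 ]), 'moment': array([-0.0487492 ,  0.01037379,  0.02182153]), 'gripper_force': 0.0, 'width': 0.0857640898689762}
top [ 0.29477458 -0.03422913  1.15450869] [ 0.22591292  0.0130705  -0.97405981]
scene [ 1.07536149 -0.40824066  0.59935798] [-0.64519671  0.44852071 -0.61850657]
```

View pics/top0.png

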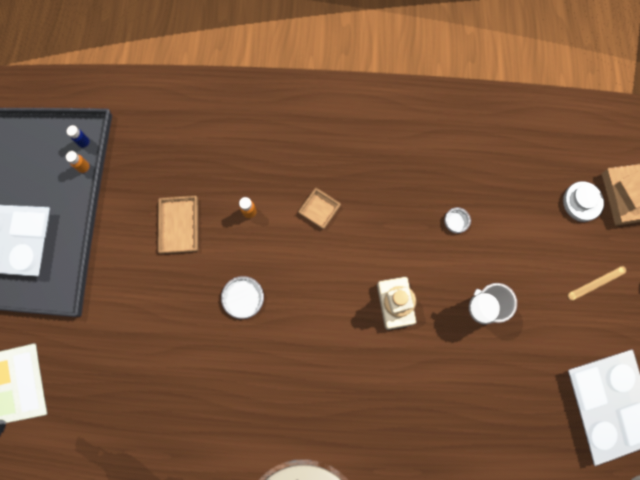

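View pics/scene0.png

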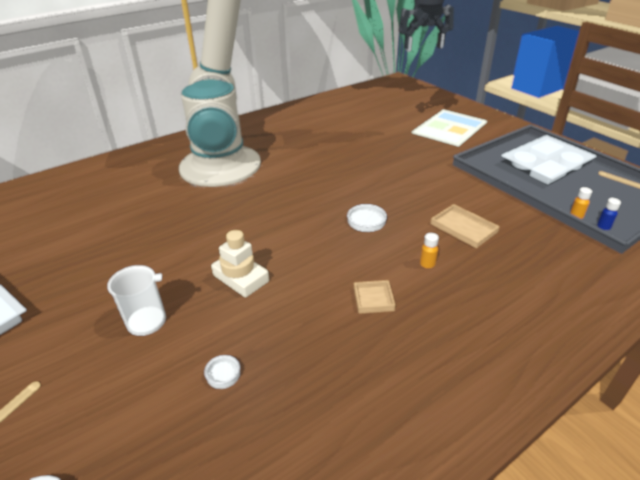

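The top view has box_bar at (178,225), the bottle at (247,207), box_square at (319,208), tin_small at (457,221), tin_round at (242,298), the stack at (397,303) and the beaker at (495,303). Next I'll enlarge these areas for closer measurement.

```bash
python3 - <<'E'
from h import *
t=cv2.imread("pics/top0.png"); s=cv2.imread("pics/scene0.png")
r=lambda im,x,y,w,h,k:cv2.resize(im[y:y+h,x:x+w],None,fx=k,fy=k,interpolation=cv2.INTER_CUBIC)
o=np.zeros((600,800,3),np.uint8)
o[0:300,0:300]=r(t,145,180,75,75+0,4)[:300]     # box_bar  (x0=145,y0=180)x4
o[300:600,0:300]=r(t,205,260,75,75,4)  # tin_round
o[0:300,300:550]=r(t,285,175,50*1+12,75,4)[:, :250] if False else np.pad(r(t,288,175,62,75,4),((0,0),(0,2),(0,0)))
o[0:300,550:800]=np.pad(r(t,430,185,62,75,4),((0,0),(0,2),(0,0)))
o[300:600,300:550]=np.pad(r(t,368,265,62,75,4),((0,0),(0,2),(0,0)))
o[300:600,550:800]=np.pad(r(s,208,225,62,75,4),((0,0),(0,2),(0,0)))
cv2.imwrite("pics/c1.png",o)
E
```

```text
(no output)
```

View pics/c1.png

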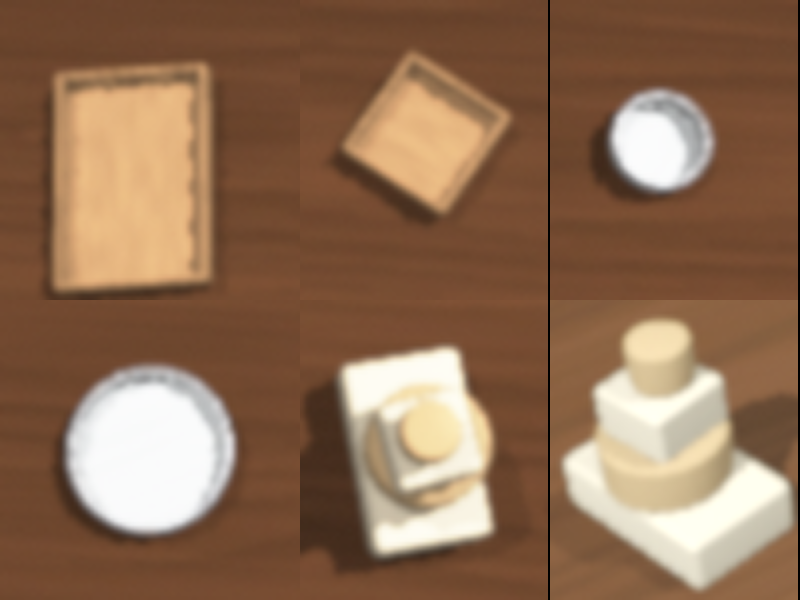

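```bash
python3 - <<'E'
from h import *
f=lambda p,ox,oy,x0,y0:[(x0+(a-ox)/4-.375,y0+(b-oy)/4-.375) for a,b in p]
def rect(n,view,p,z):
    q=ray(view,p,z)[:,:2]; e=np.roll(q,-1,0)-q
    print(n,"c",q.mean(0).round(4),"sides",np.linalg.norm(e,axis=1).round(4),"ang",np.degrees(np.arctan2(e[:,1],e[:,0])).round(1))
rect("box_bar","top",f([(52,70),(208,62),(212,282),(55,293)],0,0,145,180),.014)
rect("box_sq","top",f([(412,50),(512,118),(443,215),(343,148)],300,0,288,175),.014)
for n,p,o in(("tin_s",[(609,141),(713,141),(661,90),(661,192)],(550,0,430,185)),("tin_r",[(64,450),(236,450),(150,365),(150,535)],(0,300,205,260))):
    q=ray("top",f(p,*o),.014)[:,:2];print(n,q.mean(0).round(4),np.linalg.norm(q[0]-q[1]),np.linalg.norm(q[2]-q[3]))
S=(300,300,368,265);C=(550,300,208,225)
q=ray("top",f([(400,431),(462,431),(431,400),(431,462)],*S),.104)[:,:2];print("small",q.mean(0).round(4),np.linalg.norm(q[0]-q[1]),np.linalg.norm(q[2]-q[3]))
q=ray("scene",f([(623,335),(692,335),(657,318),(657,352)],*C),.104)[:,:2];print("small/scene",q.mean(0).round(4),np.linalg.norm(q[0]-q[1]),np.linalg.norm(q[2]-q[3]))
rect("sq","top",f([(382,403),(465,387),(480,472),(402,488)],*S),.080)
q=ray("top",f([(365,447),(492,447),(430,384),(430,508)],*S),.054)[:,:2];print("round",q.round(4),q.mean(0).round(4),np.linalg.norm(q[0]-q[1]),np.linalg.norm(q[2]-q[3]))
rect("bar","top",f([(340,370),(459,348),(494,530),(373,556)],*S),.028)
rect("sq/sc L,F,R","scene",f([(596,388),(664,418),(722,378)],*C),.080)
rect("bar/sc L,F,R","scene",f([(567,462),(703,555),(792,490)],*C),.028)
print("bottle",ray("top",[(245.5,203)],.066),ray("scene",[(431,238)],.066)," beaker",ray("top",[(497,303)],.09))
E
```

```text
box_bar c [0.5764 0.3013] sides [0.0854 0.1203 0.0839 0.1226] ang [ -84.3 -172.7   97.2    8. ]
box_sq c [0.6263 0.0031] sides [0.0649 0.064  0.0639 0.0649] ang [-122.4  148.6   58.5  -30.5]
tin_s [ 0.6159 -0.2889] 0.05583097858925114 0.0558017381992504
tin_r [0.4291 0.1498] 0.08833497059112637 0.08721332069415488
small [ 0.434  -0.1613] 0.029206889482499748 0.02924169190879171
small/scene [ 0.4368 -0.1601] 0.030861642864404723 0.025483948443603174
sq c [ 0.4341 -0.1649] sides [0.041  0.0415 0.0384 0.0418] ang [ -76.2 -168.5  104.3   15.2]
round [[ 0.4311 -0.1351]
 [ 0.4342 -0.1976]
 [ 0.4639 -0.1661]
 [ 0.4028 -0.1679]] [ 0.433  -0.1667] 0.06258654888473215 0.061129065630989965
bar c [ 0.4339 -0.1635] sides [0.0617 0.0933 0.0622 0.0947] ang [ -76.6 -167.6  104.7   12.1]
sq/sc L,F,R c [ 0.447 -0.167] sides [0.0403 0.0356 0.0564] ang [  21.9  106.3 -119.1]
bar/sc L,F,R c [ 0.4618 -0.1693] sides [0.097  0.0555 0.1103] ang [  13.2  104.9 -136.6]
bottle [[0.61330971 0.15121726 0.066     ]] [[0.62051909 0.14842131 0.066     ]]  beaker [[ 0.4336829 -0.3501094  0.09     ]]
```

```bash
cat > go.py <<'E'
import sys; from h import *
from scipy.spatial.transform import Rotation as Rot
# usage: go.py x y z [closing-line angle deg]: left-over roll and shift in tool axes (present yaw | after roll)
s=manip.get_state(); w,x,y,z=s["ee_rot"]; R=Rot.from_quat([x,y,z,w]).as_matrix()
th=np.degrees(np.arctan2(R[1,1],R[0,1])); p=np.array(s["position"])
print("t",round(s["clock"],2),"p",p.round(4),"thy",th.round(1),"tilt",(R[:,2]+[0,0,1]).round(3)[:2],"w",round(s["width"],4),"gf",round(s["gripper_force"],1),"F",np.round(s["contact_force"],1),"q",np.round(s["qpos"],2)[[0,5]])
if len(sys.argv)>3:
    a=[float(v) for v in sys.argv[1:]]; d=(np.array(a[:3])-p)*1000
    roll=np.radians(th-a[3]) if len(a)>3 else 0
    print("shift now",(R.T@d).round(1),"roll",roll.round(3),"shift after roll",(Rot.from_rotvec(R[:,2]*roll).as_matrix()@R).T.dot(d).round(1))
E
python3 go.py .435 -.161 .16 16
```

```text
t 0.1 p [0.1723 0.5481 0.2305] thy 72.5 tilt [-0.001 -0.002] w 0.0852 gf 0.0 F [-0.2  0.3 -0.8] q [ 1.15 -0.12]
shift now [-463.3 -597.4   71.4] roll 0.987 shift after roll [-753.9   57.1   71.4]
```

```bash
python3 -m crank '{"translation":[[0,0,0],[0,0,0],[0,0,0],[0,0,0],[0,0,0],[0,0,0],[0,0,0]],"roll":[0.141,0.141,0.141,0.141,0.141,0.141,0.141],"fingers":[1,1,1,1,1,1,1]}' 40 && python3 -m crank '{"translation":[[-45,4,0],[-45,4,0],[-45,4,0],[-45,4,0],[-45,4,0],[-45,4,0],[-45,4,0],[-45,4,0]],"roll":[0,0,0,0,0,0,0,0],"fingers":[1,1,1,1,1,1,1,1]}' && python3 go.py .435 -.161 .16 16
```

```text
clock: 0.8
position: [0.1724, 0.5482, 0.2308]
ee_rot: [0.0, 0.604, 0.797, -0.001]
contact_force: [0.6, -0.8, 0.6]
width: 0.0856
gripper_force: 0.0
clock: 1.6
position: [0.3024, 0.2095, 0.2312]
ee_rot: [0.0, 0.602, 0.799, 0.0]
contact_force: [0.2, 0.3, -0.3]
width: 0.0854
gripper_force: 0.0
t 1.6 p [0.3024 0.2095 0.2312] thy 16.0 tilt [0. 0.] w 0.0854 gf 0.0 F [ 0.2  0.3 -0.3] q [0.42 0.14]
shift now [-392.7   25.1   71.2] roll 0.001 shift after roll [-392.7   25.3   71.2]
```

```bash
python3 -m crank '{"translation":[[-48,3,0],[-48,3,0],[-48,3,0],[-48,3,0],[-48,3,0],[-48,3,0],[-48,3,0],[-48,3,30]],"roll":[0,0,0,0,0,0,0,0],"fingers":[1,1,1,1,1,1,1,1]}' && python3 -m crank '{"translation":[[0,0,30],[0,0,0],[0,0,0]],"roll":[0,0,0],"fingers":[1,1,1]}' >/dev/null; python3 go.py .435 -.161 .093 16; python3 - <<'E'
from h import *
cv2.imwrite("pics/s1.png",cv2.resize(get_image("scene")[150:330,150:390],(800,600),interpolation=cv2.INTER_CUBIC))
E
```

```text
clock: 2.4
position: [0.4322, -0.1497, 0.2071]
ee_rot: [0.004, 0.602, 0.798, 0.001]
contact_force: [0.3, 0.2, 0.1]
width: 0.0857
gripper_force: 0.0
t 2.7 p [ 0.4287 -0.1454  0.1746] thy 16.0 tilt [-0.002  0.001] w 0.0854 gf 0.0 F [0.1 0.8 1.5] q [-0.48 -0.76]
shift now [-16.9   1.9  81.5] roll -0.0 shift after roll [-16.9   1.9  81.5]
```

View pics/s1.png

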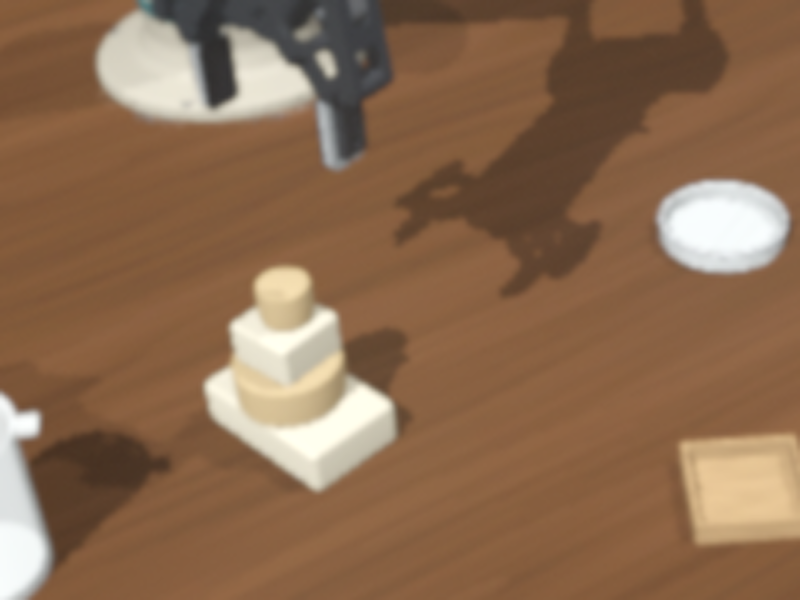

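The stack stands untouched, and the finger tips show above it at about crop (215,100) and (343,162). I'll check the tip height against the picture, then go down.

```bash
python3 - <<'E'
from h import *
d=np.array([np.cos(.279),np.sin(.279),0]); p=np.array([.4287,-.1454,.1746])
for k in (0,.013): print(k,[((proj("scene",p+[0,0,k]+s*d*.05)[0]-150)/.3).round() for s in(1,-1)])
E
python3 -m crank '{"translation":[[-9,1,0],[-8,1,10],[0,0,20],[0,0,20],[0,0,15],[0,0,8],[0,0,8],[0,0,0]],"roll":[0,0,0,0,0,0,0,0],"fingers":[1,1,1,1,1,1,1,1]}' >/dev/null; python3 go.py .435 -.161 .093 16
```

```text
0 [array([351., 182.]), array([217., 119.])]
0.013 [array([348., 160.]), array([213.,  98.])]
t 3.55 p [ 0.4358 -0.1616  0.0933] thy 16.0 tilt [-0.001  0.001] w 0.0853 gf 0.0 F [ 0.9  0.3 -0.3] q [-0.51 -0.78]
shift now [ 0.8 -0.6  0.3] roll -0.0 shift after roll [ 0.8 -0.6  0.3]
```

```bash
python3 -m crank '{"translation":[[0,0,0],[0,0,0],[0,0,0],[0,0,0],[0,0,0],[0,0,0],[0,0,0],[0,0,0]],"roll":[0,0,0,0,0,0,0,0],"fingers":[0.6,0.5,0.45,0.4,0.35,0.3,0.2,0]}' 30 >/dev/null; python3 -m crank '{"translation":[[0,0,0],[0,0,0],[0,0,0]],"roll":[0,0,0],"fingers":[0,0,0]}' >/dev/null;python3 go.py .435 -.161 .093 16
```

```text
t 4.65 p [ 0.4363 -0.1618  0.0943] thy 16.0 tilt [ 0.001 -0.   ] w 0.0282 gf 29.5 F [-0.4  1.6  6.1] q [-0.51 -0.78]
shift now [ 1.1 -1.   1.3] roll -0.0 shift after roll [ 1.1 -1.   1.3]
```

```bash
python3 -m crank '{"translation":[[0,0,-5],[0,0,-10],[0,0,-20],[0,0,-20],[0,0,-15],[0,0,0]],"roll":[0,0,0,0,0,0],"fingers":[0,0,0,0,0,0]}' >/dev/null; python3 go.py .616 -.289 .08 16;python3 - <<'E'
from h import *
cv2.imwrite("pics/s2.png",cv2.resize(get_image("scene")[150:330,150:390],(800,600),interpolation=cv2.INTER_CUBIC))
E
```

```text
t 5.25 p [ 0.4375 -0.1626  0.1662] thy 16.0 tilt [ 0.005 -0.003] w 0.0281 gf 29.6 F [ 0.6  0.6 -0.3] q [-0.51 -0.78]
shift now [-170.4  136.4   87.4] roll -0.0 shift after roll [-170.4  136.4   87.4]
```

View pics/s2.png

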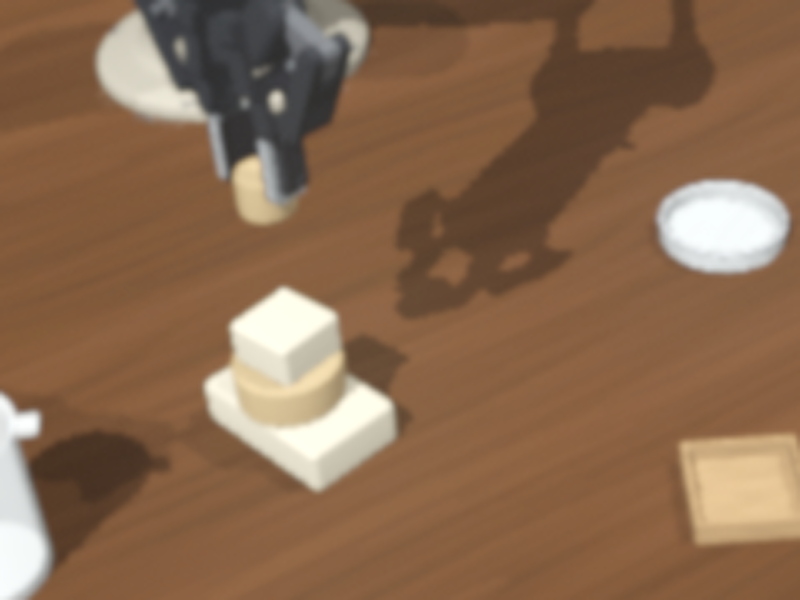

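The small soap is held level at crop (266,190), and the stack hasn't moved. The square soap's top corners now show at crop (230,326), (285,287), (340,320) and (286,352).

```bash
python3 - <<'E'
from h import *
q=ray("scene",[(150+a*.3,150+b*.3) for a,b in[(230,326),(285,287),(340,320),(286,352)]],.08)[:,:2];e=np.roll(q,-1,0)-q
print(q.mean(0),np.linalg.norm(e,axis=1),np.degrees(np.arctan2(e[:,1],e[:,0])))
E
python3 -m crank '{"translation":[[-25,20,0],[-35,28,5],[-35,28,10],[-35,28,15],[-25,20,20],[-15,12,10],[0,0,0]],"roll":[0,0,0,0,0,0,0],"fingers":[0,0,0,0,0,0,0]}' >/dev/null; python3 go.py .616 -.289 .018 16
```

```text
[ 0.44205751 -0.16400851] [0.04203541 0.04554642 0.03661417 0.0404231 ] [ 108.8207343    13.32846582  -78.93067793 -159.19948791]
t 6.0 p [ 0.6139 -0.2885  0.0996] thy 16.0 tilt [-0.004  0.002] w 0.028 gf 29.7 F [-0.2  0.  -0.4] q [-0.54 -0.82]
shift now [-1.3  2.1 81.6] roll -0.001 shift after roll [-1.3  2.1 81.6]
```

```bash
python3 -m crank '{"translation":[[-1,2,15],[0,0,20],[0,0,18],[0,0,12],[0,0,8],[0,0,4],[0,0,0]],"roll":[0,0,0,0,0,0,0],"fingers":[0,0,0,0,0,0,0]}' >/dev/null; python3 go.py .616 -.289 .017 16;python3 - <<'E'
from h import *
cv2.imwrite("pics/s3.png",np.hstack([cv2.resize(get_image("scene")[330:405,170:270],(400,300),interpolation=cv2.INTER_CUBIC),cv2.resize(get_image("top")[180:255,410:510],(400,300),interpolation=cv2.INTER_CUBIC)]))
E
```

```text
t 6.7 p [ 0.6156 -0.2879  0.0267] thy 16.0 tilt [-0.  0.] w 0.0282 gf 29.7 F [ 0.6 -0.4  0.1] q [-0.54 -0.82]
shift now [-1.2  0.1  9.7] roll -0.0 shift after roll [-1.2  0.1  9.7]
```

View pics/s3.png

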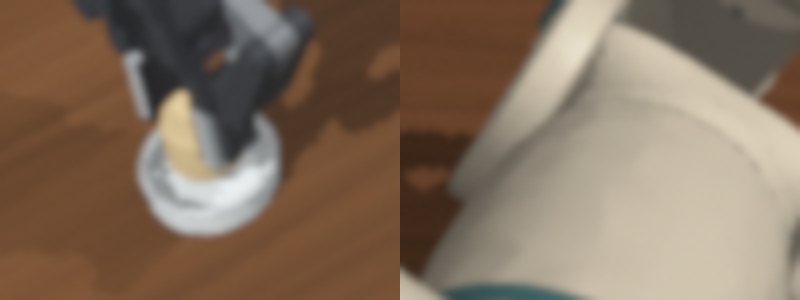

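The soap hangs inside the tin rim (left half, about (195,150)). The arm hides the top view. I'll lower it gently.

```bash
python3 -m crank '{"translation":[[-1,0,3],[0,0,3],[0,0,2],[0,0,0]],"roll":[0,0,0,0],"fingers":[0,0,0,0]}' >/dev/null; python3 go.py .616 -.289 .017 16;python3 -m crank '{"translation":[[0,0,1],[0,0,0]],"roll":[0,0],"fingers":[0,0]}' >/dev/null; python3 go.py .616 -.289 .017 16
```

```text
t 7.2 p [ 0.6158 -0.2889  0.0184] thy 16.0 tilt [-0.001  0.   ] w 0.0277 gf 29.7 F [ 0.3 -0.9  0.4] q [-0.54 -0.82]
shift now [-0.1  0.2  1.4] roll -0.0 shift after roll [-0.1  0.2  1.4]
t 7.4 p [ 0.616  -0.289   0.0177] thy 16.0 tilt [-0.  0.] w 0.0279 gf 29.7 F [ 0.3 -0.  -0.2] q [-0.54 -0.82]
shift now [ 0.  -0.   0.7] roll -0.0 shift after roll [ 0.  -0.   0.7]
```

```bash
python3 -m crank '{"translation":[[0,0,1],[0,0,0],[0,0,0],[0,0,0],[0,0,-10],[0,0,-30],[0,0,-50],[0,0,-30]],"roll":[0,0,0,0,0,0,0,0],"fingers":[0.38,0.42,0.5,0.6,0.7,0.8,1,1]}' >/dev/null; python3 go.py .437 -.1645 .14 16
```

```text
t 8.2 p [ 0.6173 -0.2898  0.1411] thy 16.0 tilt [ 0.004 -0.002] w 0.0855 gf 0.0 F [ 1.5 -0.6  0.5] q [-0.54 -0.82]
shift now [ 170.1 -138.8    0. ] roll -0.0 shift after roll [ 170.2 -138.8    0. ]
```

```bash
python3 -m crank '{"translation":[[30,-24,0],[40,-33,0],[40,-33,0],[40,-33,0],[20,-16,0],[0,0,15],[0,0,10],[0,0,0]],"roll":[0,0,0,0,0,0,0,0],"fingers":[1,1,1,1,1,1,1,1]}' >/dev/null; python3 go.py .437 -.1645 .067 16; python3 - <<'E'
from h import *
cv2.imwrite("pics/s4.png",np.hstack([cv2.resize(get_image("scene")[330:405,170:270],(400,300),interpolation=cv2.INTER_CUBIC),cv2.resize(get_image("scene")[205:305,180:313],(400,300),interpolation=cv2.INTER_CUBIC)]))
E
```

```text
t 9.0 p [ 0.4398 -0.1669  0.1113] thy 16.0 tilt [-0.001  0.001] w 0.0856 gf 0.0 F [ 0.2 -0.9  0.7] q [-0.51 -0.79]
shift now [ 3.1 -2.  44.3] roll -0.0 shift after roll [ 3.1 -2.  44.3]
```

View pics/s4.png

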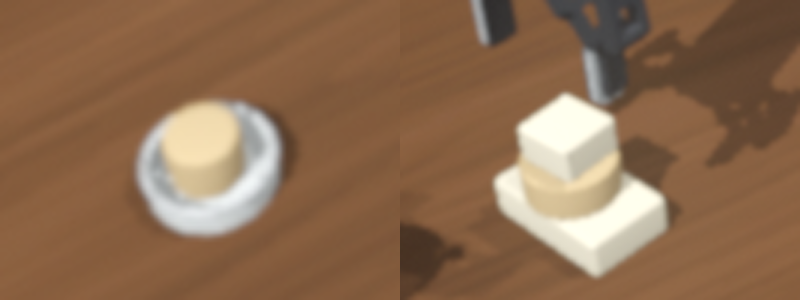

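The small soap lies flat in its tin (left half, top at (202,133)). The stack is intact and the fingers clear it.

```bash
python3 - <<'E'
from h import *
print(ray("scene",[(170+202/4-.4,330+133/4-.4)],.0265))
E
python3 -m crank '{"translation":[[3,-2,10],[0,0,12],[0,0,12],[0,0,7],[0,0,3],[0,0,0]],"roll":[0,0,0,0,0,0],"fingers":[1,1,1,1,1,1]}' >/dev/null; python3 go.py .437 -.1645 .067 16
python3 -m crank '{"translation":[[0,0,0],[0,0,0],[0,0,0],[0,0,0],[0,0,0],[0,0,0],[0,0,0],[0,0,0]],"roll":[0,0,0,0,0,0,0,0],"fingers":[0.7,0.6,0.55,0.5,0.46,0.42,0.35,0.2]}' 30 >/dev/null; python3 -m crank '{"translation":[[0,0,0],[0,0,0]],"roll":[0,0],"fingers":[0,0]}' >/dev/null;python3 go.py .437 -.1645 .067 16
```

```text
[[ 0.61851627 -0.28793249  0.0265    ]]
t 9.7 p [ 0.4373 -0.1647  0.0674] thy 16.0 tilt [-0.001  0.001] w 0.0856 gf 0.0 F [0.5 0.5 0.4] q [-0.51 -0.79]
shift now [ 0.3 -0.3  0.4] roll -0.0 shift after roll [ 0.3 -0.3  0.4]
t 10.7 p [ 0.4377 -0.1649  0.0683] thy 16.0 tilt [ 0.001 -0.   ] w 0.041 gf 31.0 F [-0.6 -0.4  6. ] q [-0.51 -0.79]
shift now [ 0.6 -0.5  1.3] roll -0.0 shift after roll [ 0.6 -0.5  1.3]
```

```bash
python3 -m crank '{"translation":[[0,0,-5],[0,0,-10],[0,0,-20],[0,0,-20],[0,0,-15],[0,0,0]],"roll":[0,0,0,0,0,0],"fingers":[0,0,0,0,0,0]}' >/dev/null; python3 -m crank '{"translation":[[0,0,0],[0,0,0],[0,0,0],[0,0,0],[0,0,0],[0,0,0],[0,0,0]],"roll":[0.11,0.12,0.12,0.12,0.12,0.12,0.117],"fingers":[0,0,0,0,0,0,0]}' >/dev/null;python3 go.py .6263 .0031 .08 -31.4
```

```text
t 12.0 p [ 0.4369 -0.1644  0.137 ] thy -31.7 tilt [-0.001  0.001] w 0.0414 gf 30.5 F [-0.8  0.5 -0.1] q [-0.51  0.04]
shift now [242.   73.3  56.9] roll -0.005 shift after roll [241.7  74.5  56.9]
```

```bash
python3 -m crank '{"translation":[[25,8,0],[40,12,0],[45,13,5],[45,14,10],[45,14,15],[27,9,15],[15,4,10],[0,0,0]],"roll":[0,0,0,0,0,0,0,0],"fingers":[0,0,0,0,0,0,0,0]}' >/dev/null;python3 go.py .6263 .0031 .04 -31.4;python3 - <<'E'
from h import *
i=get_image("scene");cv2.imwrite("pics/s5.png",np.hstack([cv2.resize(i[220:330,320:430],(400,400),interpolation=cv2.INTER_CUBIC),cv2.resize(i[215:315,190:290],(400,400),interpolation=cv2.INTER_CUBIC)]))
E
```

```text
t 12.8 p [0.626  0.0045 0.0802] thy -31.3 tilt [-0.004  0.001] w 0.0409 gf 30.5 F [-0.9 -1.  -0.6] q [-0.1   0.44]
shift now [-1.   1.2 40.2] roll 0.002 shift after roll [-1.   1.2 40.2]
```

View pics/s5.png

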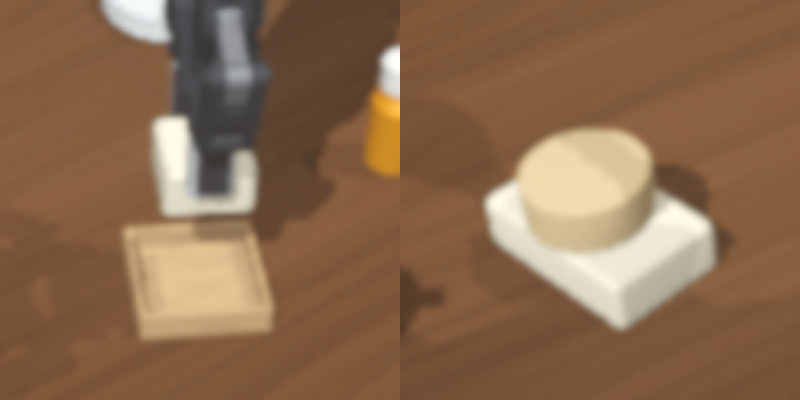

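The square soap is held level above its box, parallel to it (left half; rim corners about (124,230), (250,222), (272,312), (141,320)). The round soap stays on the bar, its top centred at about (585,178).

```bash
python3 - <<'E'
from h import *
q=ray("scene",[(320+a*.275-.4,220+b*.275-.4) for a,b in[(124,230),(250,222),(272,312),(141,320)]],.014)[:,:2];e=np.roll(q,-1,0)-q
print("boxsq",q.mean(0),np.linalg.norm(e,axis=1),np.degrees(np.arctan2(e[:,1],e[:,0])))
q=ray("scene",[(190+(a-400)/4-.4,215+b/4-.4) for a,b in[(516,178),(654,178),(585,127),(585,229)]],.054)[:,:2];print("round",q.mean(0),np.linalg.norm(q[0]-q[1]),np.linalg.norm(q[2]-q[3]))
E
python3 -m crank '{"translation":[[-1,1,10],[0,0,15],[0,0,15],[0,0,8],[0,0,5],[0,0,0]],"roll":[0,0,0,0,0,0],"fingers":[0,0,0,0,0,0]}' >/dev/null;python3 go.py .6263 .0031 .018 -31.4
```

```text
boxsq [0.63137173 0.00313774] [0.06399129 0.06328497 0.06271621 0.06278118] [  58.87856422  -31.94892818 -121.57661645  149.20994156]
round [ 0.44412498 -0.16838921] 0.06331323276806329 0.0732285170850564
t 13.45 p [0.6264 0.0012 0.0296] thy -31.4 tilt [-0.001  0.   ] w 0.0409 gf 30.5 F [-0.1  0.8 -0.1] q [-0.11  0.44]
shift now [ 1.5 -1.  11.6] roll -0.001 shift after roll [ 1.5 -1.  11.6]
```

```bash
python3 -m crank '{"translation":[[2,-2,2],[0,0,4],[0,0,3],[0,0,2],[0,0,1],[0,0,0]],"roll":[0,0,0,0,0,0],"fingers":[0,0,0,0,0,0]}' >/dev/null;python3 go.py .628 .0031 .018 -31.4;python3 - <<'E'
from h import *
i=get_image("scene");cv2.imwrite("pics/s6.png",cv2.resize(i[220:330,320:430],(400,400),interpolation=cv2.INTER_CUBIC))
E
```

```text
t 14.05 p [0.6263 0.0047 0.0176] thy -31.4 tilt [-0.  0.] w 0.041 gf 30.5 F [ 0.   0.1 -0. ] q [-0.1   0.44]
shift now [-0.5  2.3 -0.4] roll 0.0 shift after roll [-0.5  2.3 -0.4]
```

View pics/s6.png

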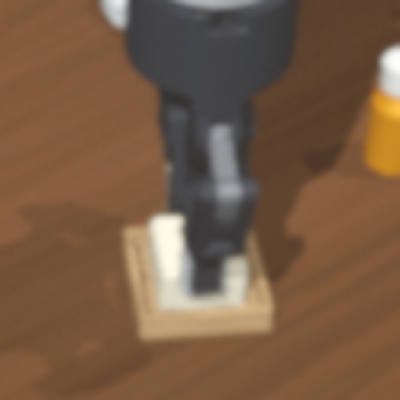

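The soap sits within the box walls, so I'll put it down, let go and go back to the stack.

```bash
python3 -m crank '{"translation":[[0,1,1],[0,0,0],[0,0,0],[0,0,0],[0,0,-10],[0,0,-30],[0,0,-50],[0,0,-30]],"roll":[0,0,0,0,0,0,0,0],"fingers":[0,0.55,0.6,0.65,0.75,0.9,1,1]}' >/dev/null; python3 go.py .437 -.167 .13 -31.4
```

```text
t 14.9 p [0.6286 0.004  0.1409] thy -31.4 tilt [ 0.005 -0.   ] w 0.0855 gf 0.0 F [ 0.6 -0.6  0.5] q [-0.1   0.44]
shift now [-245.8  -74.5   10.1] roll 0.0 shift after roll [-245.8  -74.5   10.1]
```

```bash
python3 -m crank '{"translation":[[-35,-11,0],[-45,-14,0],[-45,-14,0],[-45,-14,0],[-45,-14,0],[-30,-8,10],[0,0,0],[0,0,0]],"roll":[0,0,0,0,0,0,0,0],"fingers":[1,1,1,1,1,1,1,1]}' >/dev/null; python3 go.py .437 -.167 .0365 -31.4; python3 - <<'E'
from h import *
i=get_image("scene");cv2.imwrite("pics/s7.png",np.hstack([cv2.resize(i[220:330,320:430],(400,400),interpolation=cv2.INTER_CUBIC),cv2.resize(i[215:315,190:290],(400,400),interpolation=cv2.INTER_CUBIC)]))
E
```

```text
t 15.7 p [ 0.4356 -0.1663  0.1276] thy -31.5 tilt [ 0.002 -0.   ] w 0.0852 gf 0.0 F [1.  0.7 1. ] q [-0.51  0.04]
shift now [ 0.1  1.4 91.1] roll -0.002 shift after roll [ 0.1  1.4 91.1]
```

View pics/s7.png

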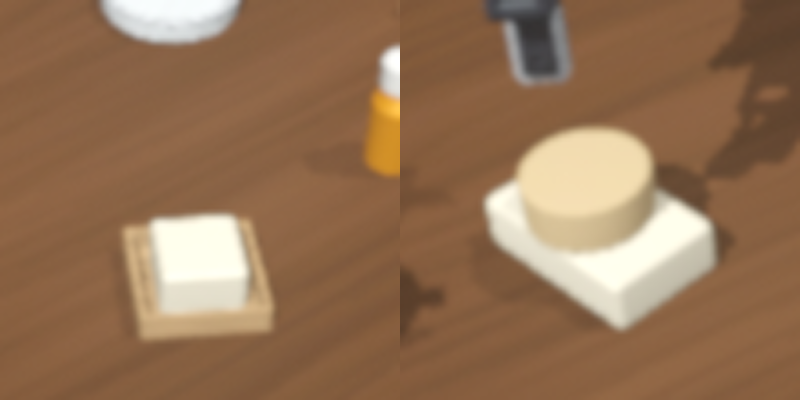

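The square soap lies flat inside its box (box still at the same pixels), and the round soap is undisturbed.

```bash
python3 -m crank '{"translation":[[0,1,15],[0,0,25],[0,0,20],[0,0,15],[0,0,8],[0,0,5],[0,0,3],[0,0,0]],"roll":[0,0,0,0,0,0,0,0],"fingers":[1,1,1,1,1,1,1,1]}' >/dev/null; python3 go.py .437 -.167 .0365 -31.4
python3 -m crank '{"translation":[[0,0,0],[0,0,0],[0,0,0],[0,0,0],[0,0,0],[0,0,0],[0,0,0],[0,0,0]],"roll":[0,0,0,0,0,0,0,0],"fingers":[0.85,0.8,0.76,0.73,0.7,0.65,0.5,0]}' 40 >/dev/null; python3 -m crank '{"translation":[[0,0,0],[0,0,0]],"roll":[0,0],"fingers":[0,0]}' >/dev/null;python3 go.py .429 .150 .1 -31.4
```

```text
t 16.55 p [ 0.4369 -0.1664  0.036 ] thy -31.4 tilt [ 0.001 -0.   ] w 0.0854 gf 0.0 F [-0.7  1.2  0.4] q [-0.51  0.03]
shift now [-0.5  0.4 -0.5] roll 0.0 shift after roll [-0.5  0.4 -0.5]
t 17.55 p [ 0.4363 -0.1665  0.0366] thy -31.4 tilt [ 0. -0.] w 0.0601 gf 41.4 F [-1.3  1.   7. ] q [-0.51  0.03]
shift now [ 266.3 -171.1  -63.4] roll 0.0 shift after roll [ 266.3 -171.1  -63.4]
```

```bash
python3 -m crank '{"translation":[[0,0,-4],[0,0,-8],[0,0,-18],[0,0,-20],[0,0,-12],[0,0,0]],"roll":[0,0,0,0,0,0],"fingers":[0,0,0,0,0,0]}' >/dev/null; python3 -m crank '{"translation":[[25,-16,0],[40,-26,0],[45,-29,0],[45,-29,0],[45,-29,0],[40,-26,0],[26,-16,0],[0,0,0]],"roll":[0,0,0,0,0,0,0,0],"fingers":[0,0,0,0,0,0,0,0]}' >/dev/null;python3 go.py .429 .150 .012 -31.4;python3 - <<'E'
from h import *
i=get_image("scene");cv2.imwrite("pics/s8.png",np.hstack([cv2.resize(i[150:260,310:420],(400,400),interpolation=cv2.INTER_CUBIC),cv2.resize(i[215:315,190:290],(400,400),interpolation=cv2.INTER_CUBIC)]))
E
```

```text
t 18.95 p [0.4287 0.1424 0.0974] thy -31.1 tilt [-0.001  0.001] w 0.0601 gf 43.5 F [-0.  -1.  -0.9] q [0.17 0.71]
shift now [ 6.6 -3.6 85.4] roll 0.005 shift after roll [ 6.6 -3.6 85.4]
```

View pics/s8.png

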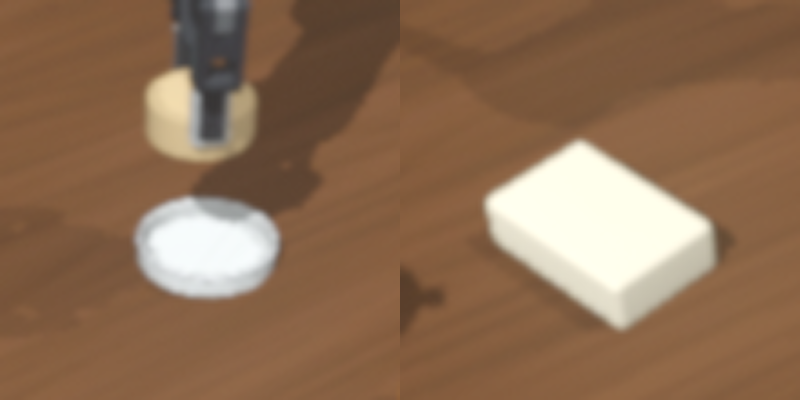

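The round soap is held level at crop (202,115), up and behind its tin, whose rim centre is at about (208,240). The bar lies alone with top corners at (486,205), (580,139), (714,222) and (622,290). I'll check the finger-tip height from the picture to be sure it clears the rim.

```bash
python3 - <<'E'
from h import *
a=np.radians(-31.1);d=np.array([np.cos(a),np.sin(a),0]); p=np.array([.4287,.1424,.0974])
for r in(.031,.045):
  for k in (0,.005,.01): print(r,k,((proj("scene",p+[0,0,k]+d*r)[0]-[310,150])/.275).round())
q=ray("scene",[(190+(a-400)/4-.4,215+b/4-.4) for a,b in[(486,205),(580,139),(714,222),(622,290)]],.028)[:,:2];e=np.roll(q,-1,0)-q
print("bar",q.mean(0),np.linalg.norm(e,axis=1),np.degrees(np.arctan2(e[:,1],e[:,0])))
q=ray("scene",[(310+a*.275,150+b*.275) for a,b in[(135,238),(280,238),(208,196),(208,280)]],.014)[:,:2];print("tin_r",q.mean(0),np.linalg.norm(q[0]-q[1]),np.linalg.norm(q[2]-q[3]))
E
python3 -m crank '{"translation":[[6,-4,10],[0,0,20],[0,0,20],[0,0,12],[0,0,8],[0,0,0],[0,0,0]],"roll":[0,0,0,0,0,0,0],"fingers":[0,0,0,0,0,0,0]}' >/dev/null;python3 go.py .429 .150 .012 -31.4
```

```text
0.031 0 [204. 145.]
0.031 0.005 [205. 137.]
0.031 0.01 [205. 129.]
0.045 0 [208. 158.]
0.045 0.005 [209. 150.]
0.045 0.01 [209. 143.]
bar [ 0.44102372 -0.16309591] [0.06122735 0.09511767 0.05811225 0.09299335] [ 107.36795427   13.50062155  -74.56993739 -164.6453566 ]
tin_r [0.43505636 0.14967949] 0.08709885016664852 0.08883977744431454
t 19.7 p [0.4292 0.1458 0.0278] thy -31.5 tilt [-0.  0.] w 0.0599 gf 43.5 F [ 0.1 -0.2 -0.7] q [0.17 0.72]
shift now [ 3.4 -2.4 15.8] roll -0.001 shift after roll [ 3.4 -2.4 15.8]
```

```bash
python3 -m crank '{"translation":[[4,-1,2],[0,0,4],[0,0,4],[0,0,3],[0,0,1],[0,0,0]],"roll":[0,0,0,0,0,0],"fingers":[0,0,0,0,0,0]}' >/dev/null;python3 go.py .431 .150 .012 -31.4
```

```text
t 20.3 p [0.43   0.1502 0.0136] thy -31.4 tilt [-0.001 -0.   ] w 0.0601 gf 43.5 F [ 0.6  0.6 -0. ] q [0.18 0.73]
shift now [0.3 1.  1.6] roll 0.0 shift after roll [0.3 1.  1.6]
```

```bash
python3 -m crank '{"translation":[[0,0,1.5],[0,0,0],[0,0,0],[0,0,0],[0,0,-8],[0,0,-25],[0,0,-40],[0,0,-30]],"roll":[0,0,0,0,0,0,0,0],"fingers":[0,0.75,0.8,0.85,0.9,1,1,1]}' >/dev/null;python3 -m crank '{"translation":[[0,0,0],[0,0,0],[0,0,0],[0,0,0],[0,0,0],[0,0,0],[0,0,0]],"roll":[0.114,0.114,0.114,0.114,0.114,0.114,0.114],"fingers":[1,1,1,1,1,1,1]}' >/dev/null; python3 go.py .437 -.1635 .1 -76.7
```

```text
t 21.8 p [0.4302 0.1502 0.116 ] thy -77.4 tilt [0.001 0.   ] w 0.0856 gf 0.0 F [-0.2 -0.1  0. ] q [0.18 1.53]
shift now [-61.9 307.6  15.9] roll -0.012 shift after roll [-65.6 306.9  15.9]
```

```bash
python3 -m crank '{"translation":[[-5,25,0],[-10,45,0],[-10,45,0],[-10,45,0],[-10,45,0],[-10,45,5],[-7,37,5],[-4,20,5]],"roll":[-0.012,0,0,0,0,0,0,0],"fingers":[1,1,1,1,1,1,1,1]}' >/dev/null;python3 -m crank '{"translation":[[0,0,0],[0,0,0]],"roll":[0,0],"fingers":[1,1]}' >/dev/null;python3 go.py .437 -.1635 .008 -76.7;python3 - <<'E'
from h import *
i=get_image("scene");cv2.imwrite("pics/s9.png",np.hstack([cv2.resize(i[150:260,310:420],(400,400),interpolation=cv2.INTER_CUBIC),cv2.resize(i[195:305,185:295],(400,400),interpolation=cv2.INTER_CUBIC)]))
E
```

```text
t 22.8 p [ 0.4375 -0.1635  0.1006] thy -76.5 tilt [-0.     0.001] w 0.0856 gf 0.0 F [-0.3  0.2 -0.2] q [-0.51  0.83]
shift now [-0.4  0.  92.6] roll 0.003 shift after roll [-0.4  0.  92.6]
```

View pics/s9.png

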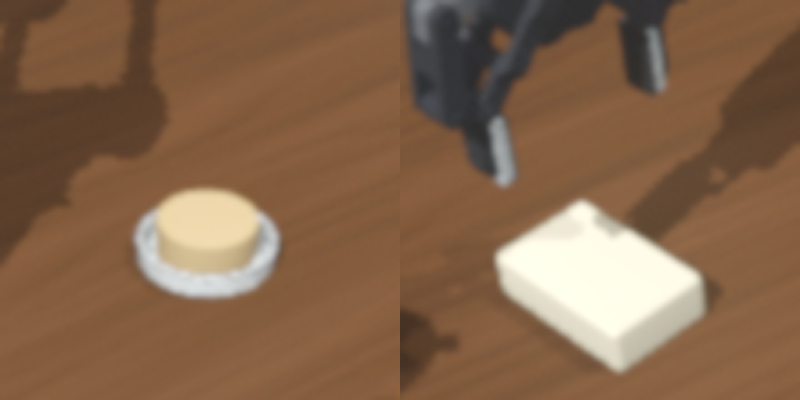

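The round soap lies flat in its tin (top at (208,220)). The open fingers straddle the bar's width, so I'll go down and grip.

```bash
python3 -m crank '{"translation":[[0,0,15],[0,0,25],[0,0,20],[0,0,15],[0,0,9],[0,0,5],[0,0,3],[0,0,0]],"roll":[0,0,0,0,0,0,0,0],"fingers":[1,1,1,1,1,1,1,1]}' >/dev/null; python3 go.py .437 -.1635 .008 -76.7
python3 -m crank '{"translation":[[0,0,0],[0,0,0],[0,0,0],[0,0,0],[0,0,0],[0,0,0],[0,0,0],[0,0,0]],"roll":[0,0,0,0,0,0,0,0],"fingers":[0.85,0.8,0.76,0.73,0.7,0.65,0.5,0]}' 50 >/dev/null; python3 -m crank '{"translation":[[0,0,0],[0,0,0],[0,0,0]],"roll":[0,0,0],"fingers":[0,0,0]}' >/dev/null;python3 go.py .5764 .3013 .09 -82.5
```

```text
t 23.65 p [ 0.438  -0.1635  0.0085] thy -76.4 tilt [ 0. -0.] w 0.0854 gf 0.0 F [-0.2  0.2  0.4] q [-0.51  0.83]
shift now [-1.  -0.2  0.5] roll 0.005 shift after roll [-1.  -0.2  0.5]
t 24.75 p [ 0.4378 -0.1637  0.0089] thy -76.4 tilt [0. 0.] w 0.0586 gf 53.6 F [-0.9  0.7  6.5] q [-0.51  0.83]
shift now [ 243.7 -419.5  -81. ] roll 0.106 shift after roll [ 198.1 -442.9  -81. ]
```

```bash
python3 -m crank '{"translation":[[0,0,-5],[0,0,-15],[0,0,-30],[0,0,-35],[0,0,-20],[0,0,0],[0,0,0]],"roll":[0,0,0,0,0,0.06,0.055],"fingers":[0,0,0,0,0,0,0]}' >/dev/null; python3 -m crank '{"translation":[[10,-20,0],[18,-40,0],[20,-45,0],[20,-45,0],[20,-45,0],[20,-45,0],[20,-45,0],[20,-45,0]],"roll":[0,0,0,0,0,0,0,0],"fingers":[0,0,0,0,0,0,0,0]}' >/dev/null;python3 go.py .5764 .3013 .11 -83
```

```text
t 26.25 p [0.5446 0.1838 0.1133] thy -83.0 tilt [-0. -0.] w 0.0589 gf 54.4 F [ 0.7 -0.7 -1.2] q [0.2  1.65]
shift now [  45.8 -112.8    3.2] roll 0.0 shift after roll [  45.8 -112.8    3.2]
```

```bash
python3 -m crank '{"translation":[[15,-38,0],[15,-38,0],[8,-24,0],[5,-12,0],[3,-4,10],[0,0,20],[0,0,10],[0,0,0]],"roll":[0,0,0,0,0,0,0,0],"fingers":[0,0,0,0,0,0,0,0]}' >/dev/null;python3 go.py .5764 .3013 .012 -83;python3 - <<'E'
from h import *
i=get_image("scene");cv2.imwrite("pics/s10.png",np.hstack([cv2.resize(i[160:270,410:520],(400,400),interpolation=cv2.INTER_CUBIC),cv2.resize(get_image("top")[170:270,130:230],(400,400),interpolation=cv2.INTER_CUBIC)]))
E
```

```text
t 27.05 p [0.5744 0.3005 0.071 ] thy -83.1 tilt [-0.005 -0.002] w 0.0589 gf 54.3 F [ 0.1 -0.6 -0.8] q [0.38 1.83]
shift now [ 2.4 -0.6 58.9] roll -0.002 shift after roll [ 2.4 -0.6 58.9]
```

View pics/s10.png

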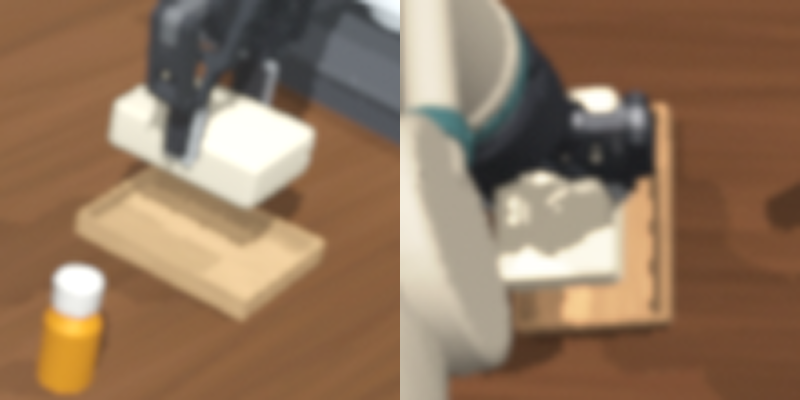

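The bar is held level above its box: left half, bar top corners at about (112,110), (250,180) and (314,136), box rim corners at (76,215), (240,305) and (325,240). I'll compare the two centres.

```bash
python3 - <<'E'
from h import *
for n,P,z in(("bar",[(112,110),(250,180),(314,136)],.090),("box",[(76,215),(240,305),(325,240)],.014)):
    q=ray("scene",[(410+a*.275-.4,160+b*.275-.4) for a,b in P],z)[:,:2];e=q[1:]-q[:-1]
    print(n,(q[0]+q[2])/2,np.linalg.norm(e,axis=1),np.degrees(np.arctan2(e[:,1],e[:,0])))
E
python3 -m crank '{"translation":[[2,-1,10],[0,0,15],[0,0,10],[0,0,0],[0,0,0]],"roll":[0,0,0,0,0],"fingers":[0,0,0,0,0]}' >/dev/null;python3 go.py .5764 .3013 .012 -83
```

```text
bar [0.57983696 0.29184763] [0.09361622 0.06349244] [ 4.43420241 96.93185629]
box [0.57921434 0.30090679] [0.11638706 0.08901356] [ 5.28013775 97.23423263]
t 27.65 p [0.5781 0.3038 0.0383] thy -83.0 tilt [-0.  0.] w 0.0587 gf 54.4 F [ 0.9  0.7 -1.8] q [0.38 1.83]
shift now [-2.   2.3 26.3] roll -0.0 shift after roll [-2.   2.3 26.3]
```

```bash
python3 -m crank '{"translation":[[-1,2,5],[0,0,6],[0,0,4],[0,0,2],[0,0,0]],"roll":[0,0,0,0,0],"fingers":[0,0,0,0,0]}' >/dev/null;python3 go.py .577 .3013 .012 -83;python3 -m crank '{"translation":[[0,0,3],[0,0,2],[0,0,2],[0,0,1],[0,0,0]],"roll":[0,0,0,0,0],"fingers":[0,0,0,0,0]}' >/dev/null;python3 go.py .577 .3013 .012 -83
```

```text
t 28.15 p [0.577  0.3016 0.0209] thy -83.0 tilt [-0.001 -0.   ] w 0.059 gf 54.4 F [-0.1 -0.1 -1.2] q [0.37 1.82]
shift now [-0.   0.3  8.9] roll -0.0 shift after roll [-0.   0.3  8.9]
t 28.65 p [0.5771 0.3017 0.0132] thy -83.0 tilt [-0. -0.] w 0.0589 gf 54.4 F [ 0.2  0.3 -0.6] q [0.37 1.82]
shift now [-0.2  0.3  1.2] roll -0.0 shift after roll [-0.2  0.3  1.2]
```

No contact force with the underside about 4 mm up, so the bar is inside the walls. I'll set it down, let go and clear.

```bash
python3 -m crank '{"translation":[[0,0,1],[0,0,0],[0,0,0],[0,0,0],[0,0,-8],[0,0,-25],[0,0,-50],[0,0,-50]],"roll":[0,0,0,0,0,0,0,0],"fingers":[0,0.74,0.8,0.85,0.9,1,1,1]}' >/dev/null;python3 -m crank '{"translation":[[30,-30,-30],[45,-45,0],[45,-45,0],[0,0,0],[0,0,0]],"roll":[0,0,0,0,0],"fingers":[1,1,1,1,1]}' ;python3 - <<'E'
from h import *
r=lambda im:cv2.resize(im[::],(400,300),interpolation=cv2.INTER_CUBIC)
i=get_image("scene");t=get_image("top")
cv2.imwrite("pics/s11.png",np.vstack([np.hstack([r(i[170:260,410:530]),r(i[195:315,320:480])]),np.hstack([r(i[190:250,325:405]),r(i[330:405,170:270])])]))
E
```

```text
clock: 29.95
position: [0.6639, 0.4132, 0.1731]
ee_rot: [0.0, 0.998, 0.061, -0.001]
contact_force: [-0.7, 0.0, 0.2]
width: 0.0856
gripper_force: 0.0
```

View pics/s11.png

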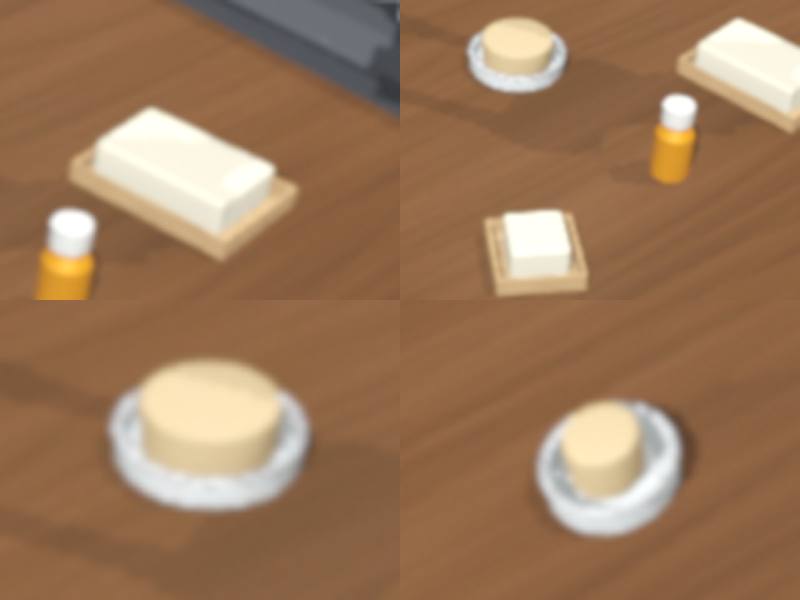

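All four soaps lie flat inside their own boxes and tins: the bar at (185,165), the square at (535,240), the round at (210,415) and the small one at (602,445). The bottle is still standing, and the gripper is clear.

```bash
python3 -c "
from rig import manip; print(manip.sign_off())"
```

```text
the job is handed in; nothing more can be done
None
```

I packed all four soaps flat in their own boxes and tins, touched neither the beaker nor the bottle, and handed the job in after about 30 s of robot time; no verdict came back.

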